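# Close the glaze jars in the leaning rack

## Task

One of the four white glaze jars in the leaning rack has no lid: put the loose wooden lid from the marble onto it, and press the lids straight down along their jars until all four are fully home, flush on the rims with no rubber collar showing. Leave the cup, the brush and the spur where they are.

Things in the scene. Friction and masses are not known exactly. Their poses are not given: they have to be found in the camera images.
- spare_lid: the loose wooden lid, upright on the marble. Origin: centre of its underside, z up along its axis of revolution. From the origin upwards: plug 34 mm diameter (tapering to 26 at the bottom) and 12 mm high; round flange 56 mm diameter from z=12 to z=18; cylindrical knob 18 mm diameter from z=18 to its flat top at z=40. 60 g.
- jar_open: white jar without a lid, fixed in the leaning rack. Origin: centre of its rim; z is the jar's axis out of the mouth, leaning 30 degrees from vertical away from the robot; y along the row. 66 mm diameter, 75 tall, neck 56 outside. A rubber collar of 40 mm bore sits in its mouth. Its lid is home with the flange on the rim: lid origin at z = -12 mm here, axes parallel.
- collar (a joint): travel (m) of the rubber collar in the open jar's mouth: 0 = stands 8 mm above the rim, 0.008 = pushed in level with it. Slides stiffly along the jar's axis (about 8 N) and stays where left; a lid set down rests on it until pressed home.
- jar_a: a jar like jar_open, with a lid already in it; same frame (origin at the rim's centre, z out along the leaning axis). The four jars stand in one row at 90 mm pitch, in any order.
- knob_a (a point): centre of the flat top of the 18 mm knob (22 mm high, on a 56 mm flange 6 mm thick) of the lid in jar_a; 36 mm above the rim along the jar's axis when this lid stands fully proud, 28 mm when home
- lid_a (a joint): how far the lid in jar_a is pressed in along the jar's axis (m): 0 = 8 mm proud with its rubber collar showing, 0.008 = fully home on the rim; stiff (about 8 N), stays where it is left. Some may be home already.
- jar_b: a jar like jar_open, with a lid already in it; same frame (origin at the rim's centre, z out along the leaning axis). The four jars stand in one row at 90 mm pitch, in any order.
- knob_b (a point): centre of the flat top of the 18 mm knob (22 mm high, on a 56 mm flange 6 mm thick) of the lid in jar_b; 36 mm above the rim along the jar's axis when this lid stands fully proud, 28 mm when home
- lid_b (a joint): how far the lid in jar_b is pressed in along the jar's axis (m): 0 = 8 mm proud with its rubber collar showing, 0.008 = fully home on the rim; stiff (about 8 N), stays where it is left. Some may be home already.
- jar_c: a jar like jar_open, with a lid already in it; same frame (origin at the rim's centre, z out along the leaning axis). The four jars stand in one row at 90 mm pitch, in any order.
- knob_c (a point): centre of the flat top of the 18 mm knob (22 mm high, on a 56 mm flange 6 mm thick) of the lid in jar_c; 36 mm above the rim along the jar's axis when this lid stands fully proud, 28 mm when home
- lid_c (a joint): how far the lid in jar_c is pressed in along the jar's axis (m): 0 = 8 mm proud with its rubber collar showing, 0.008 = fully home on the rim; stiff (about 8 N), stays where it is left. Some may be home already.
- yunomi: bystander: shino-glazed handleless cup, 72 mm diameter, 85 mm tall; origin under its centre
- brush: bystander: glaze brush, 190 mm long, with a black rubber tip, lying near the rack; x along it, tip at +x
- spur: bystander: grey three-legged ceramic spur, 76 mm across, 22 mm high; origin under its centre
Not all that is in view belongs to the job. What is shaped like the spare_lid but turquoise is not meant.

How it is judged:
By the outcome, as a careful person would: the job done as asked, in the order asked, and still so for the second after the job is handed in, with the robot touching nothing.
It also fails if it takes over 58 s, if anything falls off the work surface, if the arm or the gripper's body presses on something with over 40 N, if the wrist force passes 120 N, or if a joint passes its speed limit or range.

## Robot

A 6-joint arm with a two-finger parallel gripper is mounted at the origin on the work surface. World frame = base frame: x ahead of the robot, y to its left, z up, the work surface at z = 0. Lengths are in mm, angles in rad, forces in N, time in s.
With the tool pointing down it reaches from about 300 to 825 mm from the base axis. Payload 5.4 kg.
Tool frame: the origin (TCP) lies midway between the tips of the shut fingers; the grasp point (between the pads) lies 19 mm behind it; z points along the fingers, y is the line along which they close (so a half turn about z gives the same grasp; the last joint's range is limited). The gripper opens to 92 mm and grips with 3 to 60 N. Pads are 20 mm wide; open, the fingers measure 128 mm over their backs; the gripper's body (75 mm by 189 mm) begins 69 mm behind the grasp point.
Start: joints at [-1.463, 0.158, 1.597, -0, 1.386, -0.21], TCP at [179.651, -546.197, 214.601] pointing down, gripper open.
Joint ranges: [-2.91, 2.91], [-0.94, 2.29], [0.18, 2.7], [-1.29, 4.43], [0.17, 2.64], [-3, 3]. Speed limits (rad/s): [2.57, 2.57, 3.14, 3.14, 3.14, 3.14].

## Interface

Orientations are given as a rotation vector (axis times angle).
In Python, from workcell import arm gives the robot as it stands.
- The arm moves only by the tool send_rows, never from a script. Its argument "moves" is a list of rows, each a list of 2 entries, a list of its own where there are three numbers: the shift along the tool's x, y, z in units of 1000 mm (1.0 is 1000 mm), then the turn, a rotation vector about the tool's x, y, z in units of 120 degrees (1.0 is 120 degrees). In form: [[[tx, ty, tz], [ax, ay, az]], ...]. A call has 1 to 5 rows; each row is the pose to reach, as a shift and turn from the pose commanded when the call began, along the tool's axes at that moment; what a row does not reach only later rows make up. A row lasts 1/8 s, in which the tool goes at most 62.5 mm and 10.7 degrees, less where a joint would pass 70% of its speed; a pose out of reach is approached as far as the arm can. A call with a number of a shift or a turn outside -1 to 1 is refused whole. A call with a gripper value outside its range is refused whole. "gripper" is the opening in per cent of the stroke, from 0 (shut) to 100 (fully open), set as the call begins (left out, the last holds). The fingers move at their own pace and stop on an object; the grip force is fixed at half the most. Time passes only in rows, so rows that repeat a pose let the fingers close. It gives the time, the measured TCP pose, the force, the opening and the grip force at its end, in the units of the state.
- arm.observe(): the state, without advancing time (a new reading comes with each control period).
- arm.capture(name): name is "scene" or "top"; returns the picture (400x640x3 uint8, red, green, blue); there is no depth.
- arm.camera_model(name): a dict with "vfov" (degrees; the focal length in pixels is half the picture's height over the tangent of half this angle, whatever the lens; pixels are square), "cx", "cy" (the principal point, pixels), "dist_coeffs" ([k1, k2, p1, p2, k3] as OpenCV has them; the pictures are not rectified), "T" (4x4, takes a point from camera to world coordinates). Camera axes: x right, y up, looking along -z (the intrinsics and any distortion apply to the point x, -y, -z); pixel columns grow to the right and rows downward; lengths in mm; the calibration is good to about 2 mm. A picture is of the moment at which its call begins. camera_model takes no time and is no camera call.
- arm.hand_in(): hands the job in; it is judged then, once.
Trained networks look in the newest picture that a camera, given by its name, has taken for a name from the list of things; names that differ only in an ending like _2 or _b are one class to them, and where a whole thing is asked for, a point or a joint stands for the part that bears it (a point fixed in the world has none). Each returns a list of dicts, best first, with "score" (0 to 1); they miss things now and then, are a little off and sometimes report something else, mostly with a low value. They report only what shows in the picture. A call takes as long as a camera call. They do not tell look-alikes from the thing itself.
- arm.regions_of(camera, query): "mask" (400x640 bool, what is visible of it) and "uv" ([column, row] in pixels, amid what is visible of it).
The state is a dict: "t": time; "joint_positions": joint angles; "qd": joint speeds; "tau": joint torques, N m; "tool_pos": TCP position; "tcp_rot": TCP orientation; "ft_force": force on the tool from outside, world axes, zero at the start; "torque": the same for the moment, N m; "finger_gap": opening from 0.0 (shut) to 1.0 (fully open); "finger_force": force on a finger pad.
Only numpy, scipy, OpenCV 4.12 (cv2) and the standard library are available. Lean on these libraries where they do the work, as an engineer would, in place of code of your own. Each camera call takes 0.05 s, during which the arm holds its last target. There are 200 camera calls.

## Working session

There is one attempt and no reset: what is moved stays moved. The work goes in short steps, Python scripts to look and compute and a tool call to move; the robot and the scene stay as the last step left them, time stands still between calls to the robot, and variables do not carry over. Pictures are saved under pics/ and viewed, at most 10 in all, crops included, and the job is handed in when it is done.

Besides the shell and the picture viewer there is one more tool, called after "Request:" by a JSON object that holds its "fn" and its "kwargs", one argument or row to a line. send_rows: Moves the arm, as the interface text tells. Its arguments: {"type":"object","properties":{"moves":{"type":"array","items":{"type":"array"}},"gripper":{"type":"number"}},"required":["moves"]}

```bash
mkdir -p pics; ls; cat > h.py <<'E'
import numpy as np, cv2
from workcell import arm
def K(c):
    m=arm.camera_model(c); f=200/np.tan(np.radians(m['vfov']/2))
    return np.array([[f,0,m['cx']],[0,f,m['cy']],[0,0,1.]]),np.array(m['dist_coeffs'],float),np.array(m['T'],float)
def ray(c,uv):
    k,d,T=K(c); p=cv2.undistortPoints(np.array([[uv]],float),k,d)[0,0]
    v=T[:3,:3]@np.array([p[0],-p[1],-1]); return T[:3,3],v/np.linalg.norm(v)
def plane(c,uv,z):
    o,v=ray(c,uv); return o+v*(z-o[2])/v[2]
def proj(c,P):
    k,d,T=K(c); P=np.atleast_2d(np.array(P,float)); q=(P-T[:3,3])@T[:3,:3]
    q=q*[1,-1,-1]; return cv2.projectPoints(q,np.zeros(3),np.zeros(3),k,d)[0][:,0]
def tri(l):
    A=0;b=0
    for c,uv in l:
        o,v=ray(c,uv); M=np.eye(3)-np.outer(v,v); A=A+M; b=b+M@o
    return np.linalg.solve(A,b)
E
python3 - <<'E'
from h import *
for c in ('scene','top'):
    im=arm.capture(c); cv2.imwrite(f'pics/{c}0.png',im[:,:,::-1]); 
    print(c,K(c)[2].round(2).tolist(),K(c)[0][0,0])
    for q in ('spare_lid','jar_open','jar_a','knob_a','yunomi','brush','spur'):
        print(q,[(np.round(r['uv']).tolist(),round(r['score'],2),int(r['mask'].sum())) for r in arm.regions_of(c,q)])
print(arm.observe())
E
```

```text
pics
scene [[-0.87, -0.42, 0.26, 782.29], [0.49, -0.75, 0.45, 554.92], [0.01, 0.52, 0.86, 935.78], [0.0, 0.0, 0.0, 1.0]] 396.85265814312567
spare_lid [([382.0, 262.0], 0.9, 343), ([391.0, 225.0], 0.79, 290), ([365.0, 301.0], 0.58, 462)]
jar_open [([277.0, 126.0], 0.88, 498), ([290.0, 169.0], 0.25, 285)]
jar_a [([293.0, 175.0], 0.88, 660), ([282.0, 148.0], 0.67, 700), ([300.0, 204.0], 0.61, 818)]
knob_a [([295.0, 199.0], 0.65, 317), ([286.0, 165.0], 0.61, 293), ([280.0, 147.0], 0.49, 272)]
yunomi [([314.0, 280.0], 0.97, 957)]
brush [([210.0, 179.0], 0.76, 394)]
spur [([418.0, 307.0], 0.54, 213), ([387.0, 265.0], 0.28, 368)]
top [[-0.01, 0.99, -0.14, 408.5], [-1.0, -0.01, -0.01, 96.55], [-0.01, 0.14, 0.99, 1031.73], [0.0, 0.0, 0.0, 1.0]] 404.93879184262283
spare_lid [([249.0, 242.0], 0.89, 377), ([280.0, 278.0], 0.78, 412), ([342.0, 186.0], 0.72, 372), ([222.0, 207.0], 0.69, 388)]
jar_open [([449.0, 221.0], 0.86, 947)]
jar_a [([374.0, 207.0], 0.92, 903), ([340.0, 197.0], 0.74, 959), ([417.0, 202.0], 0.73, 423), ([412.0, 215.0], 0.61, 1007)]
knob_a [([344.0, 185.0], 0.71, 344), ([417.0,
[... 190 characters left out ...]
': 0.8, 'joint_positions': array([-1.46308330e+00,  1.58354114e-01,  1.59698617e+00,  4.30299071e-06,
        1.38622694e+00, -2.10071811e-01]), 'qd': array([-4.21014302e-04, -6.99130516e-04,  1.64748262e-05, -1.40162436e-03,
        8.33160786e-04,  8.74927281e-04]), 'tau': array([-2.24633412e-03, -3.85554063e+01, -3.22346735e+01,  7.01028644e-02,
        3.08240543e-02, -1.66173021e-05]), 'tool_pos': array([ 179.66129457, -546.19589679,  214.63388339]), 'tcp_rot': array([3.10199335e+00, 4.97072198e-01, 4.59229471e-06]), 'ft_force': array([ 0.22351421, -0.11994419, -0.56142046]), 'torque': array([ 0.01163618, -0.00630625, -0.01029054]), 'finger_force': 0.0, 'finger_gap': 1.0009162049701628}
```

```bash
python3 - <<'E'
import cv2
a=cv2.imread('pics/top0.png')[110:310,170:490]; b=cv2.imread('pics/scene0.png')[90:340,180:460]
cv2.imwrite('pics/tc.png',cv2.resize(a,None,fx=2.5,fy=2.5,interpolation=3)); cv2.imwrite('pics/sc.png',cv2.resize(b,None,fx=2.4,fy=2.4,interpolation=3))
E
```

```text
(no output)
```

View pics/tc.png

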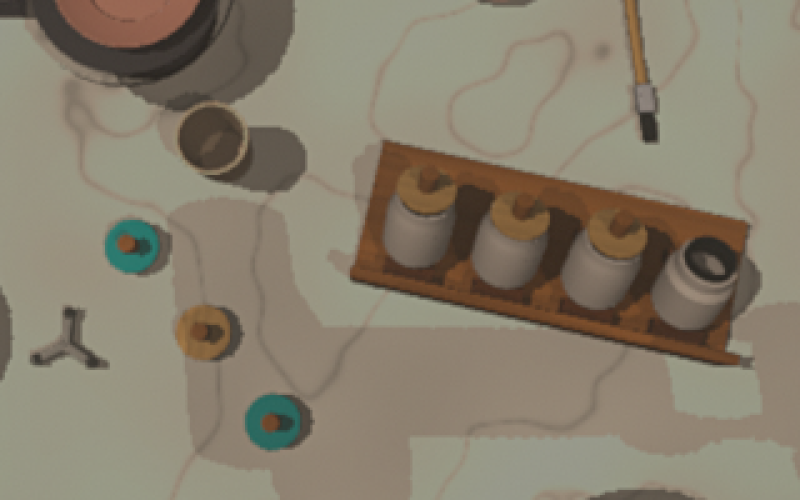

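View pics/sc.png

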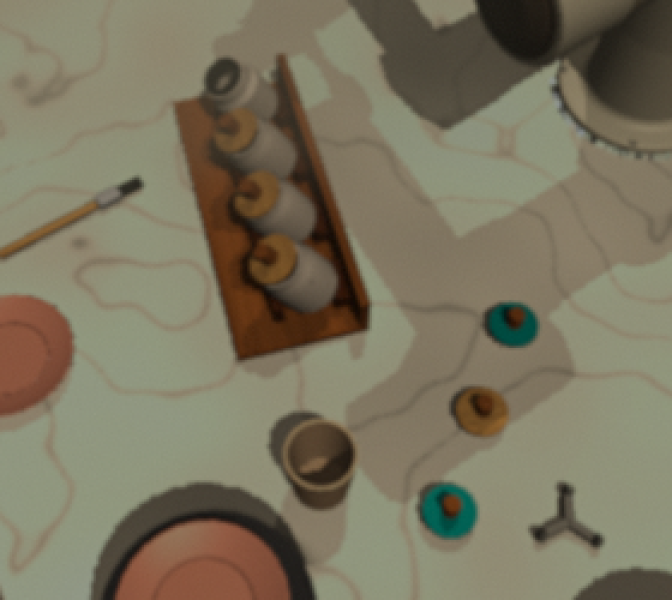

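Top view: the wooden spare lid is at about (250,242), with turquoise look-alikes at (222,208) and (279,278). The rack lids are at (341,186), (378,196) and (417,202), and the open jar at (453,214), the far-right (-y) end. In the scene view the wooden lid is at (381,262), with turquoise ones at (393,225) and (367,302). I choose the wooden one between the two turquoise lids and fit lid silhouettes to the masks.

```bash
cat > fit.py <<'E'
from h import *
from scipy.optimize import least_squares
t=np.linspace(0,2*np.pi,40,endpoint=False)
def ring(r,z): return np.c_[r*np.cos(t),r*np.sin(t),0*t+z]
FL=np.r_[ring(28,12),ring(28,18)]; KN=np.r_[ring(9,18),ring(9,40)]
def sil(c,R,p,s=8):
    m=np.zeros((400*s//4,640*s//4),np.uint8); k=s//4
    for P in (FL,KN):
        q=cv2.convexHull(((proj(c,P@R.T+p)+.5)*k*16-8).astype(np.int32)); cv2.fillConvexPoly(m,q,255,shift=4)
    return cv2.resize(m,(640,400),interpolation=cv2.INTER_AREA)/255.
def cen(m):
    v,u=np.nonzero(m>0); w=m[v,u]; return np.array([(u*w).sum(),(v*w).sum()])/w.sum()
def masks(c,q,pts):
    r=arm.regions_of(c,q); out=[]
    for p in pts:
        best=min(r,key=lambda x:np.hypot(*(np.array(x['uv'])-p))); d=np.hypot(*(np.array(best['uv'])-p))
        out.append(best['mask'].astype(float) if d<8 else None)
    return out
def Rj(yaw,lean=np.radians(30)):
    c,s=np.cos(yaw),np.sin(yaw); Z=np.array([[c,-s,0],[s,c,0],[0,0,1]])
    c,s=np.cos(lean),np.sin(lean); return Z@np.array([[c,0,s],[0,1,0],[-s,0,c]])
E
python3 - <<'E'
from fit import *
arm.capture('scene');arm.capture('top')
ms={c:masks(c,'spare_lid',[p])[0] for c,p in (('scene',(382,262)),('top',(249,242)))}
f=lambda x:np.r_[tuple(cen(sil(c,np.eye(3),[x[0],x[1],0]))-cen(m) for c,m in ms.items())]
x0=plane('top',(249,242),18)
r=least_squares(f,x0[:2],diff_step=1e-3); print('spare',r.x.round(1),r.fun.round(2),[(int(m.sum()),round(sil(c,np.eye(3),[*r.x,0]).sum())) for c,m in ms.items()])
km={'scene':masks('scene','knob_a',[(295,199),(286,165),(280,147)]),'top':masks('top','knob_a',[(344,185),(378,198),(417,202)])}
for c in km: print(c,[None if m is None else (cen(m).round(1).tolist(),int(m.sum())) for m in km[c]])
# rough: triangulated mask centres, ~knob base
print(arm.observe()['t'])
for i in range(3):print(tri([(c,cen(km[c][i])) for c in km if km[c][i] is not None]).round(1))
np.save('km.npy',km,allow_pickle=True)
jt=arm.regions_of('top','jar_open');js=arm.regions_of('scene','jar_open')
np.save('jo.npy',{'top':jt,'scene':js},allow_pickle=True)
E
python3 - <<'E'
import cv2
a=cv2.imread('pics/top0.png')[175:235,325:475]; b=cv2.imread('pics/scene0.png')[105:225,260:330]
cv2.imwrite('pics/tz.png',cv2.resize(a,None,fx=5.3,fy=5.3,interpolation=2)); cv2.imwrite('pics/sz.png',cv2.resize(b,None,fx=5,fy=5,interpolation=2))
E
```

```text
Traceback (most recent call last):
  File "fit.py", line 12, in cen
    v,u=np.nonzero(m>0); w=m[v,u]; return np.array([(u*w).sum(),(v*w).sum()])/w.sum()
                   ^^^
TypeError: '>' not supported between instances of 'NoneType' and 'int'
```

View pics/tz.png

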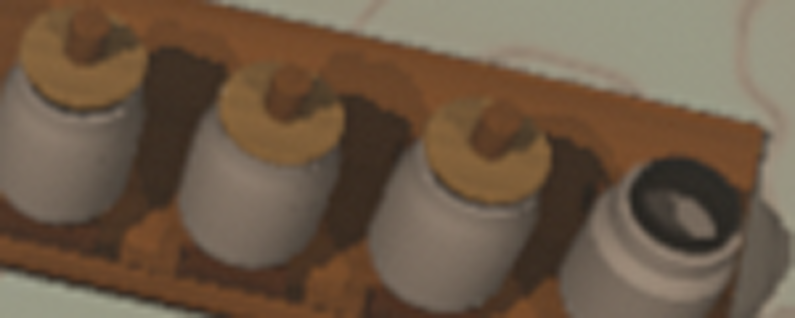

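View pics/sz.png

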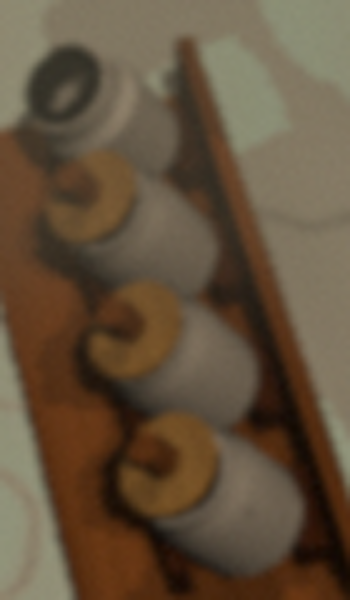

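Zooms: flange centres in top are at about (341,186), (378,196) and (417,203), with the open collar at (454,214). Lids differ in how far they stand out. The masks flicker, so I'll pool a few calls.

```bash
python3 - <<'E'
from fit import *
import pickle
D={}
P={'top':dict(s=(249,242),l0=(343,185),l1=(378,198),l2=(417,202),o=(450,220)),
'scene':dict(s=(381,262),l0=(295,201),l1=(288,176),l2=(281,150),o=(277,126))}
for c in P:
    arm.capture(c)
    for q in ('spare_lid','knob_a','knob_b','jar_open','spare_lid'):
        for r in arm.regions_of(c,q):
            if q=='jar_open': k='o'
            else: k=min([k for k in P[c] if k!='o'],key=lambda k:np.hypot(*(np.array(r['uv'])-P[c][k])))
            d=np.hypot(*(np.array(r['uv'])-P[c][k])); 
            if d<9 and r['score']>.3: D.setdefault((c,k),[]).append(r['mask'])
for k,v in sorted(D.items()): print(k,[(cen(m.astype(float)).round(1).tolist(),int(m.sum())) for m in v])
pickle.dump(D,open('D.pkl','wb'))
b=cv2.imread('pics/top0.png'); h=cv2.cvtColor(b,cv2.COLOR_BGR2HSV)
for u,v in [(341,192),(250,247),(378,203),(341,180),(340,215),(330,172),(244,250)]: print((u,v),h[v,u])
E
```

```text
('scene', 'l0') [([293.7, 198.0], 319), ([293.7, 198.0], 319)]
('scene', 'l2') [([277.6, 144.6], 253), ([277.6, 144.6], 253)]
('top', 'l0') [([340.5, 186.3], 397), ([340.5, 186.3], 397)]
('top', 'l1') [([377.6, 196.2], 380), ([374.3, 205.5], 950), ([377.6, 196.2], 380), ([374.3, 205.5], 950)]
('top', 'l2') [([416.4, 203.9], 411), ([416.4, 203.9], 411)]
('top', 'o') [([448.2, 223.3], 950)]
('top', 's') [([251.4, 242.6], 356), ([251.4, 242.6], 356)]
(341, 192) [ 16 137 123]
(250, 247) [ 16 134 131]
(378, 203) [ 16 138 124]
(341, 180) [ 13 155 105]
(340, 215) [15 57 98]
(330, 172) [ 13 143 100]
(244, 250) [ 16 141 145]
```

```bash
python3 - <<'E'
from fit import *
import pickle
D=pickle.load(open('D.pkl','rb'))
P={'top':dict(s=(251,242),l0=(341,186),l1=(378,196),l2=(416,204),o=(450,220)),
'scene':dict(s=(381,262),l0=(294,198),l1=(286,171),l2=(278,145),o=(277,126))}
for c in P:
  for rep in range(3 if c=='scene' else 2):
    arm.capture(c)
    for q in ('spare_lid','knob_a','jar_open'):
        for r in arm.regions_of(c,q):
            cand=['o'] if q=='jar_open' else ['s','l0','l1','l2']
            m=r['mask'].astype(float); z=cen(m)
            k=min(cand,key=lambda k:np.hypot(*(z-P[c][k])))
            if np.hypot(*(z-P[c][k]))<9 and r['score']>.3 and (k=='o' or m.sum()<500): D.setdefault((c,k),[]).append(r['mask'])
D[('top','l1')]=[m for m in D[('top','l1')] if m.sum()<500]
pickle.dump(D,open('D.pkl','wb'))
for k,v in sorted(D.items()): print(k,[(cen(m.astype(float)).round(1).tolist(),int(m.sum())) for m in v])
C={k:np.median([cen(m.astype(float)) for m in v],0) for k,v in D.items()}
f=lambda x:np.concatenate([cen(sil(c,np.eye(3),[x[0],x[1],0]))-C[c,'s'] for c in P if (c,'s') in C])
r=least_squares(f,plane('top',C['top','s'],18)[:2],diff_step=1e-3); print('spare',r.x.round(1),r.fun.round(2))
# rack fit: rim origin of jar l0, yaw, proud amounts
def model(x):
    R=Rj(x[3]); return R,[x[:3]-R[:,1]*90*i for i in range(4)]
def res(x):
    R,o=model(x); e=[]
    for i in range(3):
        for c in P:
            if (c,f'l{i}') in C: e+=list(cen(sil(c,R,o[i]+R[:,2]*(x[4+i]-12)))-C[c,f'l{i}'])
    return np.r_[e,(x[4:]-4)/20]
g=tri([(c,C[c,'l0']) for c in P]); print(g)
r=least_squares(res,[*(g-[15,0,20]),-.2,4,4,4],diff_step=1e-3,x_scale=[10,10,10,.1,5,5,5])
print(r.x.round(3),r.fun.round(2)); R,o=model(r.x); print(np.round(o,1)); np.save('rack.npy',r.x)
print(arm.observe()['t'])
E
```

```text
('scene', 'l0') [([293.7, 198.0], 319), ([293.7, 198.0], 319), ([293.5, 197.5], 325), ([293.0, 197.6], 309), ([293.2, 197.7], 326), ([293.4, 197.8], 333)]
('scene', 'l1') [([286.5, 170.2], 287), ([286.2, 170.5], 332), ([285.9, 170.6], 314)]
('scene', 'l2') [([277.6, 144.6], 253), ([277.6, 144.6], 253), ([277.6, 143.7], 293), ([277.8, 144.1], 280), ([277.7, 144.1], 244)]
('scene', 'o') [([279.5, 126.3], 551)]
('scene', 's') [([380.3, 261.1], 365), ([380.7, 261.3], 400), ([380.2, 261.2], 367)]
('top', 'l0') [([340.5, 186.3], 397), ([340.5, 186.3], 397), ([340.6, 186.0], 367), ([340.6, 186.6], 339), ([340.5, 186.2], 377)]
('top', 'l1') [([377.6, 196.2], 380), ([377.6, 196.2], 380), ([378.0, 196.0], 337), ([377.9, 196.2], 374)]
('top', 'l2') [([416.4, 203.9], 411), ([416.4, 203.9], 411), ([416.5, 203.7], 401), ([416.6, 203.7], 359)]
('top', 'o') [([448.2, 223.3], 950), ([447.9, 223.7], 947), ([448.2, 223.3], 965)]
('top', 's') [([251.4, 242.6], 356), ([251.4, 242.6], 356), ([251.0, 242.8], 402), ([251.1, 242.6], 378)]
spare [442.8 283.2] [-0.72  0.7  -0.97 -0.25]
[568.00878912  60.36757143 100.81280031]
[ 5.63512e+02  6.04190e+01  8.95060e+01 -2.36000e-01  4.00000e+00
  4.32600e+00  5.79500e+00] [-0.29  1.64 -0.34  0.64  0.12  0.12 -1.46  0.02 -0.36  0.58 -0.87  0.5
  0.    0.02  0.09]
[[ 563.5   60.4   89.5]
 [ 542.5  -27.1   89.5]
 [ 521.4 -114.6   89.5]
 [ 500.4 -202.1   89.5]]
2.6
```

```bash
cat > rack.py <<'E'
from fit import *
import pickle
D=pickle.load(open('D.pkl','rb')); cs=('scene','top')
C={k:np.median([cen(m.astype(float)) for m in v],0) for k,v in D.items()}
def model(x):
    R=Rj(x[3]/100); return R,[x[:3]-R[:,1]*90*i for i in range(4)]
def res(x,full=False):
    R,o=model(x); e=[]
    for i in range(3):
        for c in cs: e+=list(cen(sil(c,R,o[i]+R[:,2]*(x[4+i]-12),16))-C[c,f'l{i}'])
    for c,p in (('top',(454.4,213.7)),('scene',(272.8,121.8))): e+=list(.7*(proj(c,o[3]+R[:,2]*5)[0]-p))
    # prior: camera calibration common shift is left in residual
    return np.r_[e,(x[4:]-4)/8]
if __name__=='__main__':
    jac=lambda x:np.array([(res(x+d)-res(x-d))/4 for d in 2*np.eye(7)]).T
    r=least_squares(res,[563,60,89,-23,4,4,4],jac=jac)
    print(r.x.round(2)); print(r.fun.round(2)); R,o=model(r.x); print(np.round(o,1)); np.save('rack.npy',r.x)
    s=least_squares(lambda x:np.concatenate([cen(sil(c,np.eye(3),[*x,0],16))-C[c,'s'] for c in cs]),[443,283],diff_step=5e-3); print(s.x,s.fun)
E
python3 rack.py
```

```text
[564.11  61.32  92.89 -24.55   5.85   2.24   6.63]
[-0.83 -0.01 -0.47  0.66 -0.87 -0.18 -0.3   0.54 -0.58 -0.3  -0.48  0.64
 -0.54  0.5  -1.03 -0.44  0.23 -0.22  0.33]
[[ 564.1   61.3   92.9]
 [ 542.2  -26.    92.9]
 [ 520.4 -113.3   92.9]
 [ 498.5 -200.6   92.9]]
[442.71239746 283.19738081] [-0.99217121 -0.22223421 -0.74131322  0.71522292]
```

```bash
cat > rel.py <<'E'
from h import *
from scipy.spatial.transform import Rotation as Ro
import sys
def down(yaw): # tool x yaw, z down
    c,s=np.cos(yaw),np.sin(yaw); return np.array([[c,s,0],[s,-c,0],[0,0,-1.]])
def rel(p,R):
    st=arm.observe(); R0=Ro.from_rotvec(st['tcp_rot']).as_matrix()
    d=R0.T@(np.array(p)-st['tool_pos'])/1000; w=Ro.from_matrix(R0.T@R).as_rotvec()/np.radians(120)
    return d.round(4).tolist(),w.round(4).tolist()
E
python3 -c "
from rel import *
print(rel([480,-100,260],down(.45)));print(rel([443,283,150],down(.57)),rel([443,283,21],down(.57)))"
```

```text
([0.4247, -0.33, -0.0454], [0.0, -0.0, -0.0631])
([0.5093, -0.7054, 0.0646], [0.0, -0.0, -0.1204]) ([0.5093, -0.7054, 0.1936], [0.0, -0.0, -0.1204])
```

Request:
{"fn": "send_rows", "kwargs": {
  "moves": [
    [[0.425,-0.33,-0.045],[0,0,-0.063]],
    [[0.425,-0.33,-0.045],[0,0,-0.063]],
    [[0.425,-0.33,-0.045],[0,0,-0.063]],
    [[0.425,-0.33,-0.045],[0,0,-0.063]],
    [[0.425,-0.33,-0.045],[0,0,-0.063]]
  ]
}}

```text
t: 3.22
tool_pos: [354.5, -286.2, 241.1]
tcp_rot: [3.062, 0.7, 0.001]
ft_force: [0.2, 0.1, 0.9]
finger_gap: 0.999
finger_force: 0.0
```

```bash
python3 -c "
from rel import *
print(arm.observe()['tool_pos'],arm.observe()['t']);print(rel([480,-100,240],down(.45)));print(rel([443,283,150],down(.57)),rel([443,283,21],down(.57)))"
```

```text
[ 354.45031246 -286.24425103  241.0620227 ] 3.225
([0.194, -0.1132, 0.001], [0.0004, -0.0001, -0.0004])
([0.3269, -0.4744, 0.0907], [0.0004, -0.0001, -0.0577]) ([0.3269, -0.4745, 0.2197], [0.0004, -0.0001, -0.0577])
```

Request:
{"fn": "send_rows", "kwargs": {
  "moves": [
    [[0.327,-0.474,0.0],[0,0,-0.058]],
    [[0.327,-0.474,0.0],[0,0,-0.058]],
    [[0.327,-0.474,0.0],[0,0,-0.058]],
    [[0.327,-0.474,0.0],[0,0,-0.058]],
    [[0.327,-0.474,0.0],[0,0,-0.058]]
  ]
}}

```text
t: 3.85
tool_pos: [401.7, 22.8, 241.1]
tcp_rot: [3.014, 0.884, 0.002]
ft_force: [1.0, -0.4, -0.5]
finger_gap: 0.999
finger_force: 0.0
```

```bash
python3 -c "
from rel import *
print(arm.observe()['tool_pos'],arm.observe()['t']);print(rel([443,283,150],down(.57)),rel([443,283,60],down(.57)))"
```

```text
[401.69033507  22.81171598 241.06629333] 3.85
([0.1753, -0.1967, 0.091], [0.0006, -0.0005, 0.0004]) ([0.1752, -0.1968, 0.181], [0.0006, -0.0005, 0.0004])
```

Request:
{"fn": "send_rows", "kwargs": {
  "moves": [
    [[0.175,-0.197,0.09],[0,0,0]],
    [[0.175,-0.197,0.09],[0,0,0]],
    [[0.175,-0.197,0.09],[0,0,0]],
    [[0.175,-0.197,0.09],[0,0,0]],
    [[0.175,-0.197,0.09],[0,0,0]]
  ]
}}

```text
t: 4.47
tool_pos: [441.4, 283.8, 149.2]
tcp_rot: [-3.013, -0.889, 0.003]
ft_force: [0.0, -0.4, 0.1]
finger_gap: 1.001
finger_force: 0.0
```

```bash
python3 -c "
from rel import *
print(arm.observe()['tool_pos'],arm.observe()['t']);print(rel([443,283,60],down(.57)),rel([443,283,21],down(.57)),arm.observe()['joint_positions'])"
```

```text
[441.38004976 283.7617219  149.23504866] 4.475
([0.0011, 0.0016, 0.0892], [-0.0003, 0.0008, 0.002]) ([0.0012, 0.0016, 0.1282], [-0.0003, 0.0008, 0.002]) [3.40623004e-01 8.99437710e-02 1.80555354e+00 3.43498413e-04
 1.24780707e+00 1.33721402e+00]
```

Request:
{"fn": "send_rows", "kwargs": {
  "moves": [
    [[0.001,0.0015,0.06],[0,0,0.0]],
    [[0.001,0.0015,0.1],[0,0,0]],
    [[0.001,0.0015,0.128],[0,0,0]],
    [[0.001,0.0015,0.128],[0,0,0]]
  ]
}}

```text
t: 4.97
tool_pos: [441.9, 279.8, 20.5]
tcp_rot: [3.014, 0.885, -0.008]
ft_force: [-0.5, -0.6, 1.1]
finger_gap: 0.999
finger_force: 0.0
```

Request:
{"fn": "send_rows", "kwargs": {
  "moves": [
    [[0,0,0],[0,0,0]],
    [[0,0,0],[0,0,0]],
    [[0,0,0],[0,0,0]],
    [[0,0,0],[0,0,0]],
    [[0,0,0],[0,0,0]]
  ],
  "gripper": 10
}}

```text
t: 5.6
tool_pos: [444.1, 280.5, 22.8]
tcp_rot: [-3.014, -0.885, -0.0]
ft_force: [0.1, -0.4, -1.3]
finger_gap: 0.476
finger_force: 0.0
```

Request:
{"fn": "send_rows", "kwargs": {
  "moves": [
    [[0,0,0],[0,0,0]]
  ]
}}

```text
t: 5.72
tool_pos: [443.9, 280.5, 22.7]
tcp_rot: [-3.014, -0.885, 0.0]
ft_force: [0.8, 0.1, -0.4]
finger_gap: 0.366
finger_force: 0.0
```

Request:
{"fn": "send_rows", "kwargs": {
  "moves": [
    [[0,0,0],[0,0,0]],
    [[0,0,0],[0,0,0]],
    [[0,0,0],[0,0,0]]
  ]
}}

```text
t: 6.1
tool_pos: [443.9, 280.5, 22.6]
tcp_rot: [-3.014, -0.885, 0.0]
ft_force: [-0.2, 1.1, 0.7]
finger_gap: 0.185
finger_force: 30.0
```

Request:
{"fn": "send_rows", "kwargs": {
  "moves": [
    [[0,0,0],[0,0,0]],
    [[0,0,0],[0,0,0]],
    [[0,0,0],[0,0,0]]
  ],
  "gripper": 45
}}

```text
t: 6.48
tool_pos: [444.0, 280.5, 22.6]
tcp_rot: [3.014, 0.885, -0.0]
ft_force: [0.2, -0.3, -0.3]
finger_gap: 0.448
finger_force: 0.0
```

```bash
python3 -c "
from rel import *
print(arm.observe());print(rel([443,280.5,21],down(.57)),rel([443,283,21],down(.57+1.57)))"
```

```text
{'t': 6.475, 'joint_positions': array([ 3.33085007e-01,  2.71965120e-01,  1.87985706e+00, -6.50021813e-06,
        9.89781248e-01,  1.33269603e+00]), 'qd': array([-0.00125726,  0.00064301,  0.00086518,  0.00017909,  0.00228652,
       -0.00103444]), 'tau': array([ 2.37569739e-04, -3.70564163e+01, -2.62984943e+01,  2.63094652e-02,
       -7.06446008e-02, -1.26231639e-04]), 'tool_pos': array([443.98122634, 280.47794605,  22.64501715]), 'tcp_rot': array([ 3.01433471e+00,  8.85072499e-01, -1.65062241e-05]), 'ft_force': array([ 0.18975967, -0.34500691, -0.25460858]), 'torque': array([-0.02062715, -0.08222334,  0.0556378 ]), 'finger_force': 0.0, 'finger_gap': 0.44829328169864807}
([-0.0008, -0.0005, 0.0016], [0.0, 0.0, 0.0006]) ([0.0005, -0.0027, 0.0016], [-0.0, 0.0, -0.7491])
```

Request:
{"fn": "send_rows", "kwargs": {
  "moves": [
    [[0,0,0.001],[0,0,-0.09]],
    [[0,0,0.001],[0,0,-0.18]],
    [[0,0,0.001],[0,0,-0.27]],
    [[0,0,0.001],[0,0,-0.35]],
    [[0,0,0.001],[0,0,-0.43]]
  ]
}}

```text
t: 7.1
tool_pos: [444.0, 280.5, 21.7]
tcp_rot: [2.323, 2.115, 0.0]
ft_force: [-0.2, -0.2, -0.2]
finger_gap: 0.449
finger_force: 0.0
```

Request:
{"fn": "send_rows", "kwargs": {
  "moves": [
    [[0,0,0],[0,0,-0.08]],
    [[0,0,0],[0,0,-0.16]],
    [[0,0,0],[0,0,-0.24]],
    [[0,0,0],[0,0,-0.32]],
    [[0,0,0],[0,0,-0.32]]
  ]
}}

```text
t: 7.72
tool_pos: [444.0, 280.5, 21.7]
tcp_rot: [1.508, 2.756, 0.0]
ft_force: [-0.5, -0.4, -0.3]
finger_gap: 0.451
finger_force: 0.0
```

Request:
{"fn": "send_rows", "kwargs": {
  "moves": [
    [[0,0,0],[0,0,0]],
    [[0,0,0],[0,0,0]],
    [[0,0,0],[0,0,0]],
    [[0,0,0],[0,0,0]]
  ],
  "gripper": 10
}}

```text
t: 8.22
tool_pos: [444.0, 280.5, 21.6]
tcp_rot: [1.506, 2.757, 0.0]
ft_force: [0.0, 0.3, -0.2]
finger_gap: 0.184
finger_force: 30.0
```

```bash
python3 -c "
from rel import *
print(arm.observe())"
```

```text
{'t': 8.225, 'joint_positions': array([ 3.33158550e-01,  2.73735401e-01,  1.88011034e+00,  2.30985714e-05,
        9.87725270e-01, -2.37667324e-01]), 'qd': array([-0.00127181,  0.00013951, -0.00098686,  0.00089083,  0.00063646,
       -0.00184396]), 'tau': array([-3.68806823e-04, -3.70470893e+01, -2.61429799e+01,  5.07086806e-02,
        7.67718139e-02,  5.14017811e-03]), 'tool_pos': array([443.96719203, 280.52130307,  21.63672273]), 'tcp_rot': array([1.50613641e+00, 2.75701935e+00, 4.55296676e-05]), 'ft_force': array([ 0.04526416,  0.3197347 , -0.18474241]), 'torque': array([ 0.02265711, -0.09108158, -0.00626067]), 'finger_force': 29.978286623954773, 'finger_gap': 0.1844961774975059}
```

Request:
{"fn": "send_rows", "kwargs": {
  "moves": [
    [[0,0,-0.05],[0,0,0]],
    [[0,0,-0.1],[0,0,0]],
    [[0,0,-0.16],[0,0,0]],
    [[0,0,-0.2],[0,0,0]],
    [[0,0,-0.2],[0,0,0]]
  ]
}}

```text
t: 8.85
tool_pos: [446.1, 281.3, 225.7]
tcp_rot: [1.503, 2.753, 0.009]
ft_force: [0.3, 0.6, -1.2]
finger_gap: 0.183
finger_force: 30.0
```

```bash
cat >> rel.py <<'E'
def jarpose(i,h,x=None):
    "jar i (0..3, 3=open), TCP h mm above rim along the axis"
    from fit import Rj
    x=np.load('rack.npy') if x is None else x
    J=Rj(x[3]/100); o=x[:3]-J[:,1]*90*i
    return o+J[:,2]*h, np.c_[J[:,1],J[:,0],-J[:,2]]
E
python3 -c "
from rel import *
print(arm.observe()['tool_pos'],arm.observe()['finger_gap'])
p,R=jarpose(3,90);print(p,R.round(3).tolist());print(rel(p,R))"
```

```text
[446.13591518 281.28719653 225.67446383] 0.1832920404534917
[ 542.15211139 -211.52366473  170.8369947 ] [[0.243, 0.84, -0.485], [0.97, -0.21, 0.122], [0.0, -0.5, -0.866]]
([-0.4664, -0.186, 0.0543], [0.2396, 0.1014, 0.381])
```

Request:
{"fn": "send_rows", "kwargs": {
  "moves": [
    [[-0.466,-0.186,0.0],[0.05,0.02,0.08]],
    [[-0.466,-0.186,0.0],[0.1,0.04,0.15]],
    [[-0.466,-0.186,0.0],[0.14,0.06,0.22]],
    [[-0.466,-0.186,0.0],[0.19,0.08,0.3]],
    [[-0.466,-0.186,0.0],[0.24,0.101,0.381]]
  ]
}}

```text
t: 9.48
tool_pos: [502.9, -27.9, 220.0]
tcp_rot: [-2.11, -1.684, 0.447]
ft_force: [1.4, 0.2, -0.2]
finger_gap: 0.187
finger_force: 30.0
```

```bash
python3 -c "
from rel import *
print(arm.observe()['tool_pos'],arm.observe()['joint_positions'])
p,R=jarpose(3,90);print(rel(p,R))"
```

```text
[502.91209228 -27.88135402 220.03991269] [-0.27848512  0.40677814  1.36959897 -0.0276061   1.88447633 -0.05600647]
([-0.1704, 0.093, 0.0033], [0.0017, 0.0047, 0.009])
```

Request:
{"fn": "send_rows", "kwargs": {
  "moves": [
    [[-0.17,0.093,0.003],[0.002,0.005,0.009]],
    [[-0.17,0.093,0.003],[0.002,0.005,0.009]],
    [[-0.17,0.093,0.003],[0.002,0.005,0.009]],
    [[-0.17,0.093,0.003],[0.002,0.005,0.009]],
    [[-0.17,0.093,0.003],[0.002,0.005,0.009]]
  ]
}}

```text
t: 10.1
tool_pos: [543.3, -209.0, 171.3]
tcp_rot: [-2.121, -1.663, 0.441]
ft_force: [1.9, -0.3, -1.9]
finger_gap: 0.181
finger_force: 30.0
```

```bash
python3 - <<'E'
from rel import *
from fit import *
st=arm.observe(); R0=Ro.from_rotvec(st['tcp_rot']).as_matrix(); L=R0@np.diag([1,-1,-1]); lp=st['tool_pos']-L[:,2]*21.6
print(st['tool_pos'],st['joint_positions'],rel(*jarpose(3,90)),L.round(3).tolist())
for c in ('top','scene'):
    im=arm.capture(c); cv2.imwrite(f'pics/{c}1.png',im[:,:,::-1])
    s=sil(c,L,lp,16); cs=cen(s); print(c,'model',cs,s.sum())
    for q in ('spare_lid','knob_a'):
        print(q,[(cen(r['mask'].astype(float)).round(1).tolist(),round(r['score'],2),int(r['mask'].sum())) for r in arm.regions_of(c,q)])
    u,v=cs.astype(int); a=im[v-50:v+50,u-65:u+65,::-1]; cv2.imwrite(f'pics/{c}1c.png',a)
a=np.hstack([cv2.resize(cv2.imread(f'pics/{c}1c.png'),None,fx=3,fy=3,interpolation=2) for c in ('top','scene')]); cv2.imwrite('pics/p1.png',a)
E
```

```text
[ 543.31215541 -208.98671567  171.29040743] [-0.50346482  0.65196825  1.1272371  -0.1329312   1.86740932 -0.26871408] ([-0.0027, -0.0002, 0.0006], [0.0008, -0.0002, 0.0023]) [[0.239, -0.842, 0.483], [0.971, 0.206, -0.122], [0.003, 0.498, 0.867]]
top model [465.92347621 193.04862659] 466.1372549019608
spare_lid [([223.1, 208.2], 0.9, 406), ([338.0, 197.0], 0.67, 893), ([457.6, 188.6], 0.58, 50), ([279.3, 278.9], 0.57, 428), ([340.6, 186.3], 0.15, 359)]
knob_a [([377.4, 196.3], 0.68, 378), ([416.3, 203.4], 0.6, 385), ([340.3, 186.5], 0.56, 370)]
scene model [254.49988048 106.56716397] 278.89019607843136
spare_lid [([366.9, 303.1], 0.89, 419), ([277.3, 143.3], 0.71, 277), ([256.6, 107.1], 0.63, 119), ([393.3, 225.0], 0.57, 313)]
knob_a [([286.3, 170.7], 0.83, 273), ([277.6, 144.5], 0.7, 250)]
```

View pics/p1.png

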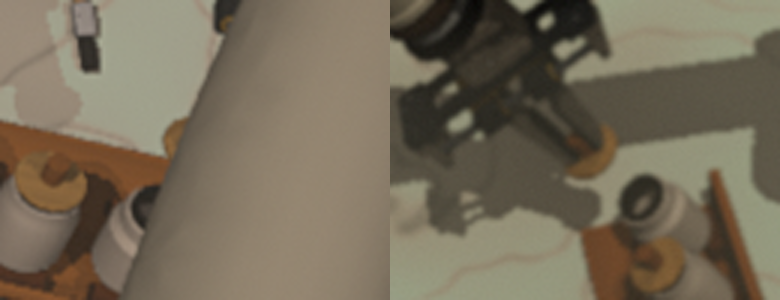

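The lid is gripped and held above the open jar. The scene view shows its flange at about (257,107). In the top view the arm hides most of it. I'll compare its visible rim with the prediction to get the camera bias.

```bash
python3 - <<'E'
from rel import *
from fit import *
st=arm.observe(); L=Ro.from_rotvec(st['tcp_rot']).as_matrix()@np.diag([1,-1,-1]); lp=st['tool_pos']-L[:,2]*21.6
print(st['t'],st['tool_pos'])
h=.0
for c in ('scene','top'):
    g=cv2.imread(f'pics/{c}1.png'); hs=cv2.cvtColor(g,cv2.COLOR_BGR2HSV)
    s=sil(c,L,lp,16)>.5
    w=((hs[...,0]>=13)&(hs[...,0]<=20)&(hs[...,1]>115)&(hs[...,2]>90))
    n=np.zeros_like(w); u,v=cen(s*1.).astype(int); n[v-25:v+25,u-25:u+25]=w[v-25:v+25,u-25:u+25]
    for nm,m in (('sil',s),('col',n)):
        k,lab,stt,_=cv2.connectedComponentsWithStats(m.astype(np.uint8)); b=1+np.argmax(stt[1:,4]); print(c,nm,stt[b])
        yy,xx=np.nonzero(lab==b)
        for a in (0,30,60,90,135,180,225): 
            t=np.radians(a); pr=xx*np.cos(t)+yy*np.sin(t); print(a,round(np.sort(pr)[-4:].mean(),1),end=' | ')
        print()
E
```

```text
10.4 [ 544.31312514 -208.36881318  173.57285085]
scene sil [246  97  18  20 282]
0 263.0 | 30 281.2 | 60 227.4 | 90 116.0 | 135 -94.6 | 180 -246.0 | 225 -245.7 | 
scene col [249  98  16  17 104]
0 263.8 | 30 280.8 | 60 226.3 | 90 114.0 | 135 -96.5 | 180 -249.5 | 225 -254.0 | 
top sil [453 182  27  22 469]
0 479.0 | 30 513.1 | 60 412.2 | 90 203.0 | 135 -182.6 | 180 -453.0 | 225 -452.5 | 
top col [440 183  22  26 211]
0 460.2 | 30 493.6 | 60 401.7 | 90 207.0 | 135 -164.9 | 180 -440.0 | 225 -448.5 |
```

```bash
python3 - <<'E'
from rel import *
from fit import *
st=arm.observe(); L=Ro.from_rotvec(st['tcp_rot']).as_matrix()@np.diag([1,-1,-1]); lp=st['tool_pos']-L[:,2]*21.6
x=np.load('rack.npy'); J=Rj(x[3]/100); c='scene'
def ext(m):
    yy,xx=np.nonzero(m); return [round(np.sort(xx*np.cos(t)+yy*np.sin(t))[-4:].mean(),1) for t in np.radians([0,30,60,90])]
im=arm.capture(c); cv2.imwrite('pics/scene2.png',im[:,:,::-1]); R=arm.regions_of(c,'spare_lid')+arm.regions_of(c,'knob_a')
print('t',arm.observe()['t'])
for nm,s in [('held',sil(c,L,lp,16))]+[(f'l{i}',sil(c,J,x[:3]-J[:,1]*90*i+J[:,2]*(x[4+i]-12),16)) for i in range(3)]:
    print(nm,'sil',ext(s>.5),cen(s).round(1))
    for r in R:
        if np.hypot(*(cen(r['mask']*1.)-cen(s)))<8 and r['mask'].sum()<400: print('  net',ext(r['mask']),int(r['mask'].sum()))
E
```

```text
t 10.55
held sil [np.float64(263.0), np.float64(281.2), np.float64(227.4), np.float64(116.0)] [254.1 106.2]
  net [np.float64(263.0), np.float64(281.1), np.float64(226.6), np.float64(114.0)] 136
l0 sil [np.float64(302.2), np.float64(361.6), np.float64(327.1), np.float64(208.0)] [292.6 197.8]
  net [np.float64(303.0), np.float64(361.8), np.float64(326.8), np.float64(207.0)] 308
l1 sil [np.float64(294.8), np.float64(340.8), np.float64(299.0), np.float64(180.0)] [285.3 170.3]
  net [np.float64(295.0), np.float64(341.4), np.float64(298.7), np.float64(179.0)] 256
l2 sil [np.float64(286.0), np.float64(319.8), np.float64(271.4), np.float64(153.0)] [277.1 143.8]
  net [np.float64(286.0), np.float64(320.6), np.float64(272.0), np.float64(153.0)] 278
```

```bash
python3 -c "
from rel import *
x=np.load('rack.npy'); x[:2]+=[-.7,.5]; np.save('rack.npy',x)
print(arm.observe()['tool_pos'])
for h in (40,24,12): print(rel(*jarpose(3,h)))"
```

```text
[ 544.17359353 -208.91320631  173.32139994]
([-0.0026, -0.0009, 0.0532], [0.0024, 0.0007, 0.0026])
([-0.0026, -0.001, 0.0692], [0.0024, 0.0007, 0.0026])
([-0.0026, -0.001, 0.0812], [0.0024, 0.0007, 0.0026])
```

Request:
{"fn": "send_rows", "kwargs": {
  "moves": [
    [[-0.0026,-0.001,0.02],[0.0024,0.0007,0.0026]],
    [[-0.0026,-0.001,0.04],[0.0024,0.0007,0.0026]],
    [[-0.0026,-0.001,0.053],[0.0024,0.0007,0.0026]],
    [[-0.0026,-0.001,0.053],[0.0024,0.0007,0.0026]]
  ]
}}

```text
t: 11.05
tool_pos: [516.4, -205.0, 126.8]
tcp_rot: [-2.123, -1.656, 0.445]
ft_force: [0.3, 0.1, -1.0]
finger_gap: 0.185
finger_force: 30.0
```

Request:
{"fn": "send_rows", "kwargs": {
  "moves": [
    [[0,0,0.004],[0,0,0]],
    [[0,0,0.008],[0,0,0]],
    [[0,0,0.012],[0,0,0]],
    [[0,0,0.016],[0,0,0]],
    [[0,0,0.016],[0,0,0]]
  ]
}}

```text
t: 11.68
tool_pos: [509.0, -203.3, 113.3]
tcp_rot: [-2.124, -1.656, 0.444]
ft_force: [0.2, 0.8, -1.0]
finger_gap: 0.183
finger_force: 30.0
```

```bash
cat >> rel.py <<'E'
def where(i):
    st=arm.observe(); p,R=jarpose(i,0); d=R.T@(st['tool_pos']-p); f=R.T@st['ft_force']
    print('t',st['t'],'h',round(-d[2],2),'lat',d[:2].round(2),'F tool xyz',f.round(2),'gap',round(st['finger_gap'],3),'ff',round(st['finger_force'],1),'torque',st['torque'].round(2))
E
python3 -c "
from rel import *
where(3)"
```

```text
t 11.675 h 23.46 lat [-0.39 -0.08] F tool xyz [0.83 0.53 0.89] gap 0.183 ff 30.0 torque [-0.13 -0.31 -0.05]
```

Request:
{"fn": "send_rows", "kwargs": {
  "moves": [
    [[0,0,0.002],[0,0,0]],
    [[0,0,0.004],[0,0,0]],
    [[0,0,0.0055],[0,0,0]],
    [[0,0,0.0055],[0,0,0]]
  ]
}}

```text
t: 12.18
tool_pos: [507.4, -203.0, 109.8]
tcp_rot: [-2.126, -1.658, 0.443]
ft_force: [3.1, 1.1, 4.8]
finger_gap: 0.184
finger_force: 30.0
```

```bash
python3 -c "
from rel import *
where(3)"
```

```text
t 12.175 h 19.66 lat [-0.52  0.19] F tool xyz [ 1.76 -0.06 -5.51] gap 0.184 ff 30.0 torque [ 0.07 -0.15 -0.1 ]
```

Request:
{"fn": "send_rows", "kwargs": {
  "moves": [
    [[0,0,0.002],[0,0,0]],
    [[0,0,0.004],[0,0,0]],
    [[0,0,0.004],[0,0,0]]
  ]
}}

```text
t: 12.55
tool_pos: [505.6, -202.5, 106.5]
tcp_rot: [-2.126, -1.658, 0.443]
ft_force: [3.6, 0.5, 5.8]
finger_gap: 0.187
finger_force: 30.0
```

```bash
python3 -c "
from rel import *
where(3)"
```

```text
t 12.55 h 15.84 lat [-0.5   0.23] F tool xyz [ 1.4  -0.01 -6.74] gap 0.187 ff 30.0 torque [ 0.07 -0.14 -0.08]
```

Request:
{"fn": "send_rows", "kwargs": {
  "moves": [
    [[0,0,0.002],[0,0,0]],
    [[0,0,0.0035],[0,0,0]],
    [[0,0,0.0035],[0,0,0]]
  ]
}}

```text
t: 12.92
tool_pos: [503.9, -202.1, 103.5]
tcp_rot: [-2.126, -1.658, 0.443]
ft_force: [3.4, 0.6, 6.7]
finger_gap: 0.184
finger_force: 30.0
```

```bash
python3 -c "
from rel import *
where(3)"
```

```text
t 12.925 h 12.35 lat [-0.51  0.23] F tool xyz [ 1.38 -0.58 -7.35] gap 0.184 ff 30.0 torque [ 0.06 -0.14 -0.05]
```

Request:
{"fn": "send_rows", "kwargs": {
  "moves": [
    [[0,0,0.001],[0,0,0]],
    [[0,0,0.002],[0,0,0]],
    [[0,0,0.002],[0,0,0]]
  ]
}}

```text
t: 13.3
tool_pos: [503.6, -202.1, 102.8]
tcp_rot: [-2.127, -1.659, 0.442]
ft_force: [3.9, 1.2, 9.7]
finger_gap: 0.187
finger_force: 30.0
```

```bash
python3 -c "
from rel import *
where(3)"
```

```text
t 13.3 h 11.63 lat [-0.51  0.31] F tool xyz [  2.07  -1.84 -10.15] gap 0.187 ff 30.0 torque [ 0.29  0.1  -0.13]
```

Request:
{"fn": "send_rows", "kwargs": {
  "moves": [
    [[0,0,0.002],[0,0,0]],
    [[0,0,0.003],[0,0,0]],
    [[0,0,0.003],[0,0,0]]
  ]
}}

```text
t: 13.68
tool_pos: [503.6, -202.1, 102.7]
tcp_rot: [-2.13, -1.66, 0.44]
ft_force: [6.8, 1.0, 19.1]
finger_gap: 0.185
finger_force: 30.1
```

```bash
python3 -c "
from rel import *
where(3)"
```

```text
t 13.675 h 11.54 lat [-0.55  0.38] F tool xyz [  2.67  -4.06 -19.73] gap 0.185 ff 30.1 torque [ 0.64  0.6  -0.3 ]
```

Hard stop after 8 mm of travel, so the spare lid is home. I'll unload, open and withdraw.

Request:
{"fn": "send_rows", "kwargs": {
  "moves": [
    [[0,0,-0.004],[0,0,0]],
    [[0,0,-0.004],[0,0,0]]
  ]
}}

```text
t: 13.92
tool_pos: [503.6, -202.1, 102.8]
tcp_rot: [-2.126, -1.658, 0.443]
ft_force: [4.5, 0.1, 8.1]
finger_gap: 0.184
finger_force: 30.0
```

Request:
{"fn": "send_rows", "kwargs": {
  "moves": [
    [[0,0,0],[0,0,0]],
    [[0,0,0],[0,0,0]],
    [[0,0,0],[0,0,0]]
  ],
  "gripper": 50
}}

```text
t: 14.3
tool_pos: [501.9, -201.5, 100.7]
tcp_rot: [-2.123, -1.656, 0.445]
ft_force: [0.4, 0.4, -1.0]
finger_gap: 0.488
finger_force: 0.0
```

```bash
python3 -c "
from rel import *
x=np.load('rack.npy'); x[:3]+=1.9*jarpose(0,1)[0]-1.9*jarpose(0,0)[0]; np.save('rack.npy',x); print(x)
where(3)"
```

```text
[564.33293157  61.58754298  94.54015663 -24.54591126   5.84846385
   2.24227124   6.62542952]
t 14.3 h 7.03 lat [-0.38 -0.14] F tool xyz [0.51 0.76 0.77] gap 0.488 ff 0.0 torque [-0.05 -0.31  0.  ]
```

Request:
{"fn": "send_rows", "kwargs": {
  "moves": [
    [[0,0,-0.03],[0,0,0]],
    [[0,0,-0.055],[0,0,0]],
    [[0,0,-0.055],[0,0,0]],
    [[0,0,-0.055],[0,0,0]]
  ]
}}

```text
t: 14.8
tool_pos: [528.4, -208.1, 147.8]
tcp_rot: [-2.123, -1.655, 0.445]
ft_force: [0.1, 1.2, -1.0]
finger_gap: 0.501
finger_force: 0.0
```

Request:
{"fn": "send_rows", "kwargs": {
  "moves": [
    [[0,0,0],[0,0,0]],
    [[0,0,0],[0,0,0]],
    [[0,0,0],[0,0,0]],
    [[0,0,0],[0,0,0]],
    [[0,0,0],[0,0,0]]
  ],
  "gripper": 0
}}

```text
t: 15.42
tool_pos: [529.2, -208.5, 149.1]
tcp_rot: [-2.124, -1.657, 0.444]
ft_force: [-0.0, -0.5, -0.3]
finger_gap: 0.004
finger_force: 0.0
```

```bash
python3 -c "
from rel import *
where(3); print(rel(*jarpose(3,33)))"
```

```text
t 15.425 h 63.04 lat [-0.5   0.07] F tool xyz [-0.52  0.26  0.22] gap 0.004 ff 0.0 torque [-0.09 -0.24  0.03]
([0.0005, -0.0001, 0.03], [-0.0001, -0.0002, -0.0003])
```

Request:
{"fn": "send_rows", "kwargs": {
  "moves": [
    [[0,0,0.015],[0,0,0]],
    [[0,0,0.03],[0,0,0]],
    [[0,0,0.033],[0,0,0]],
    [[0,0,0.036],[0,0,0]],
    [[0,0,0.038],[0,0,0]]
  ]
}}

```text
t: 16.05
tool_pos: [512.2, -204.0, 119.4]
tcp_rot: [-2.127, -1.658, 0.442]
ft_force: [4.2, 1.8, 18.9]
finger_gap: 0.005
finger_force: 9.1
```

```bash
python3 -c "
from rel import *
where(3)"
```

```text
t 16.05 h 28.5 lat [-0.29 -0.38] F tool xyz [  2.74  -6.25 -18.18] gap 0.005 ff 9.1 torque [ 0.67  0.64 -0.28]
```

Request:
{"fn": "send_rows", "kwargs": {
  "moves": [
    [[0,0,0.002],[0,0,0]],
    [[0,0,0.003],[0,0,0]],
    [[0,0,0.003],[0,0,0]]
  ]
}}

```text
t: 16.42
tool_pos: [512.2, -204.0, 119.4]
tcp_rot: [-2.13, -1.66, 0.44]
ft_force: [4.9, 3.5, 23.2]
finger_gap: 0.008
finger_force: 11.2
```

```bash
python3 -c "
from rel import *
where(3)"
```

```text
t 16.425 h 28.49 lat [-0.32 -0.37] F tool xyz [  4.6   -8.18 -22.06] gap 0.008 ff 11.2 torque [ 0.85  0.94 -0.41]
```

Request:
{"fn": "send_rows", "kwargs": {
  "moves": [
    [[0,0,-0.03],[0,0,0]],
    [[0,0,-0.05],[0,0,0]],
    [[0,0,-0.05],[0,0,0]],
    [[0,0,-0.05],[0,0,0]]
  ]
}}

```text
t: 16.92
tool_pos: [532.8, -209.2, 155.7]
tcp_rot: [-2.123, -1.655, 0.445]
ft_force: [0.9, 0.3, 0.1]
finger_gap: 0.007
finger_force: 0.0
```

```bash
python3 - <<'E'
from rel import *
where(3); print(arm.observe()['joint_positions']); print(rel(*jarpose(2,70)))
E
```

```text
t 16.925 h 70.6 lat [-0.32 -0.1 ] F tool xyz [ 0.49  0.64 -0.44] gap 0.007 ff 0.0 torque [-0.1  -0.3   0.02]
[-0.51051012  0.64287774  1.17331592 -0.13568268  1.83374142 -0.26561231]
([0.0903, 0.0001, 0.0007], [-0.001, -0.0004, -0.0002])
```

Request:
{"fn": "send_rows", "kwargs": {
  "moves": [
    [[0.045,0,0],[0,0,0]],
    [[0.09,0,0],[0,0,0]],
    [[0.09,0,0.015],[0,0,0]],
    [[0.09,0,0.03],[0,0,0]],
    [[0.09,0,0.03],[0,0,0]]
  ]
}}

```text
t: 17.55
tool_pos: [538.8, -119.0, 128.9]
tcp_rot: [-2.122, -1.652, 0.447]
ft_force: [0.2, -0.5, 0.2]
finger_gap: 0.005
finger_force: 0.0
```

```bash
python3 -c "
from rel import *
where(2); print(rel(*jarpose(2,28)))"
```

```text
t 17.55 h 39.35 lat [-1.34 -0.61] F tool xyz [-0.46  0.2  -0.37] gap 0.005 ff 0.0 torque [-0.11 -0.29  0.06]
([0.0013, 0.0007, 0.0114], [-0.0023, -0.0007, -0.0008])
```

Request:
{"fn": "send_rows", "kwargs": {
  "moves": [
    [[0.001,0.0005,0.004],[0,0,0]],
    [[0.001,0.0005,0.008],[0,0,0]],
    [[0.001,0.0005,0.0115],[0,0,0]],
    [[0.001,0.0005,0.0145],[0,0,0]],
    [[0.001,0.0005,0.0145],[0,0,0]]
  ]
}}

```text
t: 18.18
tool_pos: [535.7, -116.8, 119.7]
tcp_rot: [-2.127, -1.658, 0.443]
ft_force: [1.6, -1.3, 5.0]
finger_gap: 0.004
finger_force: 3.0
```

```bash
python3 -c "
from rel import *
where(2)"
```

```text
t 18.175 h 29.57 lat [0.01 0.86] F tool xyz [-0.87 -0.86 -5.23] gap 0.004 ff 3.0 torque [-0.1  -0.08  0.07]
```

Request:
{"fn": "send_rows", "kwargs": {
  "moves": [
    [[0,0,0.002],[0,0,0]],
    [[0,0,0.004],[0,0,0]],
    [[0,0,0.004],[0,0,0]]
  ]
}}

```text
t: 18.55
tool_pos: [535.1, -116.7, 118.5]
tcp_rot: [-2.13, -1.66, 0.441]
ft_force: [4.2, -0.0, 13.4]
finger_gap: 0.008
finger_force: 7.1
```

```bash
python3 -c "
from rel import *
where(2)"
```

```text
t 18.55 h 28.21 lat [-0.04  0.94] F tool xyz [  0.98  -3.18 -13.67] gap 0.008 ff 7.1 torque [0.13 0.39 0.03]
```

Request:
{"fn": "send_rows", "kwargs": {
  "moves": [
    [[0,0,0.002],[0,0,0]],
    [[0,0,0.004],[0,0,0]],
    [[0,0,0.004],[0,0,0]]
  ]
}}

```text
t: 18.92
tool_pos: [535.1, -116.8, 118.3]
tcp_rot: [-2.134, -1.662, 0.437]
ft_force: [7.2, -1.2, 26.6]
finger_gap: 0.005
finger_force: 13.3
```

```bash
python3 -c "
from rel import *
where(2)"
```

```text
t 18.925 h 28.09 lat [-0.12  1.06] F tool xyz [  0.54  -6.99 -26.69] gap 0.005 ff 13.3 torque [ 0.42  0.95 -0.14]
```

Request:
{"fn": "send_rows", "kwargs": {
  "moves": [
    [[0,0,-0.03],[0,0,0]],
    [[0,0,-0.05],[0,0,0]],
    [[0,0,-0.05],[0,0,0]],
    [[0,0,-0.05],[0,0,0]]
  ]
}}

```text
t: 19.42
tool_pos: [554.3, -120.9, 153.5]
tcp_rot: [-2.123, -1.656, 0.445]
ft_force: [0.9, 0.0, -0.1]
finger_gap: 0.007
finger_force: 0.0
```

```bash
python3 - <<'E'
from rel import *
where(2); print(rel(*jarpose(1,40)))
E
```

```text
t 19.425 h 68.39 lat [0.52 0.52] F tool xyz [ 0.26  0.79 -0.3 ] gap 0.007 ff 0.0 torque [-0.07 -0.26 -0.03]
([0.0895, -0.0005, 0.0285], [-0.0008, -0.0003, -0.0003])
```

Lid 2 is home (hard stop at 28.1). Next jar.

Request:
{"fn": "send_rows", "kwargs": {
  "moves": [
    [[0.045,0,0],[0,0,0]],
    [[0.0895,0,0],[0,0,0]],
    [[0.0895,0,0.015],[0,0,0]],
    [[0.0895,0,0.027],[0,0,0]],
    [[0.0895,0,0.027],[0,0,0]]
  ]
}}

```text
t: 20.05
tool_pos: [561.9, -31.6, 129.4]
tcp_rot: [-2.123, -1.653, 0.447]
ft_force: [-0.3, 0.4, 0.1]
finger_gap: 0.002
finger_force: 0.0
```

Request:
{"fn": "send_rows", "kwargs": {
  "moves": [
    [[0,0,0.004],[0,0,0]],
    [[0,0,0.007],[0,0,0]],
    [[0,0,0.01],[0,0,0]],
    [[0,0,0.014],[0,0,0]],
    [[0,0,0.014],[0,0,0]]
  ]
}}

```text
t: 20.68
tool_pos: [556.7, -29.2, 118.8]
tcp_rot: [-2.124, -1.656, 0.444]
ft_force: [0.7, -0.3, 0.8]
finger_gap: 0.005
finger_force: 0.0
```

```bash
python3 -c "
from rel import *
where(1)"
```

```text
t 20.675 h 28.38 lat [0.05 0.6 ] F tool xyz [-0.14  0.26 -1.02] gap 0.005 ff 0.0 torque [-0.11 -0.25  0.04]
```

Request:
{"fn": "send_rows", "kwargs": {
  "moves": [
    [[0,0,0.003],[0,0,0]],
    [[0,0,0.006],[0,0,0]],
    [[0,0,0.006],[0,0,0]]
  ]
}}

```text
t: 21.05
tool_pos: [556.7, -29.3, 118.3]
tcp_rot: [-2.129, -1.66, 0.439]
ft_force: [3.8, -1.9, 17.8]
finger_gap: 0.007
finger_force: 8.3
```

```bash
python3 -c "
from rel import *
where(1)"
```

```text
t 21.05 h 27.91 lat [0.04 0.86] F tool xyz [ -0.91  -5.32 -17.47] gap 0.007 ff 8.3 torque [ 0.15  0.59 -0.03]
```

Request:
{"fn": "send_rows", "kwargs": {
  "moves": [
    [[0,0,-0.03],[0,0,0]],
    [[0,0,-0.05],[0,0,0]],
    [[0,0,-0.05],[0,0,0]],
    [[0,0,-0.05],[0,0,0]]
  ]
}}

```text
t: 21.55
tool_pos: [577.6, -34.4, 156.1]
tcp_rot: [-2.123, -1.656, 0.445]
ft_force: [-0.4, -0.1, 0.5]
finger_gap: 0.004
finger_force: 0.0
```

```bash
python3 - <<'E'
from rel import *
where(1); print(rel(*jarpose(0,40)))
E
```

```text
t 21.55 h 71.37 lat [0.09 0.55] F tool xyz [-0.23 -0.52 -0.26] gap 0.004 ff 0.0 torque [-0.08 -0.29 -0.01]
([0.0899, -0.0005, 0.0314], [-0.0009, -0.0002, -0.0003])
```

Request:
{"fn": "send_rows", "kwargs": {
  "moves": [
    [[0.045,0,0],[0,0,0]],
    [[0.09,0,0],[0,0,0]],
    [[0.09,-0.0005,0.015],[0,0,0]],
    [[0.09,-0.0005,0.03],[0,0,0]],
    [[0.09,-0.0005,0.03],[0,0,0]]
  ]
}}

```text
t: 22.18
tool_pos: [583.2, 56.4, 129.4]
tcp_rot: [-2.122, -1.653, 0.448]
ft_force: [-0.2, -0.2, -0.2]
finger_gap: 0.006
finger_force: 0.0
```

Request:
{"fn": "send_rows", "kwargs": {
  "moves": [
    [[0,0,0.004],[0,0,0]],
    [[0,0,0.007],[0,0,0]],
    [[0,0,0.01],[0,0,0]],
    [[0,0,0.014],[0,0,0]],
    [[0,0,0.014],[0,0,0]]
  ]
}}

```text
t: 22.8
tool_pos: [579.5, 57.5, 120.9]
tcp_rot: [-2.127, -1.658, 0.442]
ft_force: [1.6, -1.6, 5.2]
finger_gap: 0.001
finger_force: 2.9
```

```bash
python3 -c "
from rel import *
where(0)"
```

```text
t 22.8 h 30.67 lat [-0.26  0.44] F tool xyz [-1.18 -0.87 -5.46] gap 0.001 ff 2.9 torque [-0.18 -0.03  0.07]
```

Request:
{"fn": "send_rows", "kwargs": {
  "moves": [
    [[0,0,0.003],[0,0,0]],
    [[0,0,0.006],[0,0,0]],
    [[0,0,0.006],[0,0,0]]
  ]
}}

```text
t: 23.18
tool_pos: [578.1, 57.8, 118.2]
tcp_rot: [-2.129, -1.66, 0.438]
ft_force: [3.1, -2.3, 14.7]
finger_gap: 0.005
finger_force: 7.2
```

```bash
python3 -c "
from rel import *
where(0)"
```

```text
t 23.175 h 27.65 lat [-0.28  0.55] F tool xyz [ -1.51  -4.24 -14.57] gap 0.005 ff 7.2 torque [-0.11  0.46  0.12]
```

Request:
{"fn": "send_rows", "kwargs": {
  "moves": [
    [[0,0,0.002],[0,0,0]],
    [[0,0,0.004],[0,0,0]],
    [[0,0,0.004],[0,0,0]]
  ]
}}

```text
t: 23.55
tool_pos: [578.2, 57.8, 118.1]
tcp_rot: [-2.133, -1.662, 0.434]
ft_force: [4.9, -3.1, 24.7]
finger_gap: 0.004
finger_force: 13.1
```

```bash
python3 -c "
from rel import *
where(0)"
```

```text
t 23.55 h 27.58 lat [-0.27  0.65] F tool xyz [ -1.84  -7.52 -24.14] gap 0.004 ff 13.1 torque [0.01 1.03 0.18]
```

Request:
{"fn": "send_rows", "kwargs": {
  "moves": [
    [[0,0,-0.03],[0,0,0]],
    [[0,0,-0.07],[0,0,0]],
    [[0,0,-0.12],[0,0,0]],
    [[0,0,-0.15],[0,0,0]],
    [[0,0,-0.15],[0,0,0]]
  ]
}}

```text
t: 24.18
tool_pos: [647.9, 40.5, 242.3]
tcp_rot: [-2.128, -1.659, 0.439]
ft_force: [0.9, 0.4, -0.2]
finger_gap: 0.006
finger_force: 0.0
```

```bash
python3 - <<'E'
from rel import *
print(arm.observe()['tool_pos'],rel([420,330,270],down(1.8)))
E
```

```text
[647.91703127  40.45082712 242.34371047] ([0.2251, -0.267, 0.1207], [-0.2427, -0.0592, -0.222])
```

Request:
{"fn": "send_rows", "kwargs": {
  "moves": [
    [[0.225,-0.267,0.12],[-0.06,-0.015,-0.055]],
    [[0.225,-0.267,0.12],[-0.12,-0.03,-0.11]],
    [[0.225,-0.267,0.12],[-0.18,-0.045,-0.165]],
    [[0.225,-0.267,0.12],[-0.243,-0.059,-0.222]],
    [[0.225,-0.267,0.12],[-0.243,-0.059,-0.222]]
  ]
}}

```text
t: 24.8
tool_pos: [449.2, 285.6, 263.0]
tcp_rot: [-1.946, -2.459, 0.007]
ft_force: [1.0, 0.6, -0.4]
finger_gap: 0.008
finger_force: 0.0
```

```bash
python3 - <<'E'
from rel import *
print(arm.observe()['tool_pos'])
L=[]
for c,(u,v,w,h) in (('top',(325,170,145,90)),('scene',(255,105,80,115))):
    im=arm.capture(c)[:,:,::-1]; cv2.imwrite(f'pics/{c}3.png',im)
    a=cv2.resize(im[v:v+h,u:u+w],None,fx=3.4,fy=3.4,interpolation=2); L.append(cv2.copyMakeBorder(a,0,400-a.shape[0],0,0,0))
cv2.imwrite('pics/p3.png',np.hstack(L))
cv2.imwrite('pics/p3t.png',cv2.imread('pics/top3.png'))
E
```

```text
[449.16658951 285.57756146 262.9649997 ]
```

View pics/p3.png

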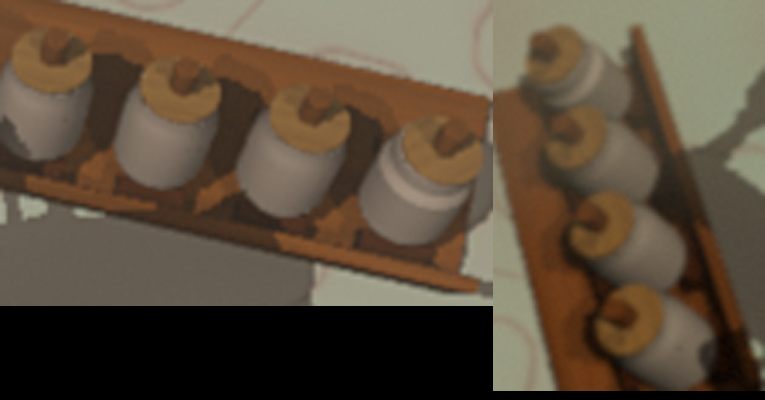

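View pics/p3t.png

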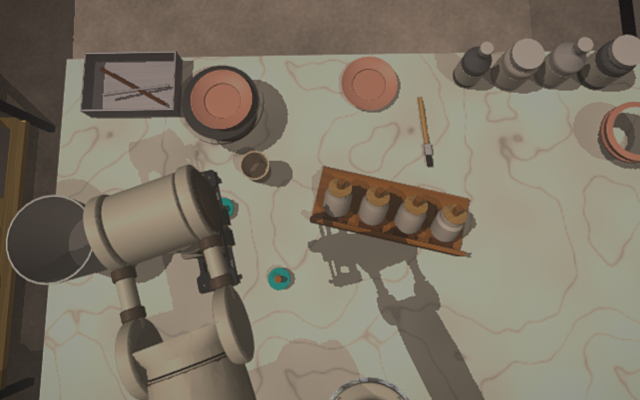

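Both views show four wooden lids with no black collar showing. The cup, brush and turquoise lids are in place. The spur (199,252) is hidden behind the arm. The fourth lid looks slightly offset, so I'll measure it against the model.

```bash
python3 - <<'E'
from rel import *
from fit import *
x=np.load('rack.npy'); J=Rj(x[3]/100)
for c in ('top','scene'):
    arm.capture(c); R=arm.regions_of(c,'knob_a')+arm.regions_of(c,'spare_lid')
    for i in range(4):
        s=cen(sil(c,J,x[:3]-J[:,1]*90*i-J[:,2]*12,16)); print(c,i,s.round(1),[(cen(r['mask']*1.).round(1).tolist(),int(r['mask'].sum())) for r in R if np.hypot(*(cen(r['mask']*1.)-s))<9 and r['mask'].sum()<550])
    print([(np.round(r['uv']).tolist(),round(r['score'],2)) for r in arm.regions_of(c,'spur')])
print(arm.observe()['t'])
E
```

```text
top 0 [339.5 188.3] [([340.0, 188.1], 381)]
top 1 [377.2 197.1] [([377.8, 196.8], 338)]
top 2 [415.2 205.9] [([415.8, 204.6], 364)]
top 3 [453.5 214.9] [([455.1, 214.2], 395)]
[]
scene 0 [293.8 198.4] [([294.4, 198.8], 311)]
scene 1 [285.7 170.4] [([286.6, 170.5], 266)]
scene 2 [278.3 144.7] [([278.8, 144.6], 209)]
scene 3 [271.5 121.1] [([272.0, 120.5], 222)]
[([417.0, 311.0], 0.78), ([271.0, 123.0], 0.28)]
25.3
```

```bash
python3 -c "
from workcell import arm
print(arm.hand_in())"
```

```text
the job is handed in; nothing more can be done
None
```

I put the loose wooden lid on the open jar and pressed all four lids to a hard stop, with no collar showing in either camera view. I handed the job in at about 25 s; the spare lid may sit 2–3 mm off-centre along the row, and I left it there.

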